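# Match the casting flasks to their sprue bases

## Robot

A 6-joint arm with a two-finger parallel gripper is mounted at the origin on a cart in front of the work surface, level with it; the furniture and walls round the work are solid. World frame = base frame: x ahead of the robot, y to its left, z up, the work surface at z = 0. Lengths are in m, angles in rad, forces in N, time in s.
With the tool pointing down it reaches from about 0.375 to 0.9 m from the base axis. Payload 3.1 kg.
Tool frame: the origin (TCP) lies at the very end of the fingers, on their centre line; the grasp point (between the pads) lies tcp_to_grasp behind it (tcp_to_grasp is the distance from the TCP to the grasp point, in m); z points along the fingers, y is the line along which they close (so a half turn about z gives the same grasp; the last joint's range is limited). The gripper opens to 85 mm and grips with 20 to 120 N. Pads are 22 mm wide; open, the fingers measure 114 mm over their backs; the gripper's body (76 mm by 85 mm) begins 54 mm behind the grasp point. The pads swing forward as they close: fully open they stand 13 mm farther back than shut.
Start: joints at [-1.335, 0.527, 1.433, -0, 1.181, -0.178], TCP at [0.251, -0.572, 0.231] pointing down, gripper open.
Joint ranges: [-3.08, 3.08], [-0.75, 2.2], [0.22, 2.44], [-1.43, 4.57], [0, 2.65], [-2.85, 2.85]. Speed limits (rad/s): [2.79, 2.79, 3.14, 3.14, 3.14, 3.14].

## Interface

Orientations are given as a 3x3 rotation matrix whose columns are the frame's x, y, z axes.
In Python, from bench import move_pose, servo_line, set_joints, move_gripper, sleep, inverse_kinematics, read_state, get_image, IKError, sign_off, look_for, silhouettes, tcp_to_grasp gives the robot as it stands. The module is installed in compiled form; this text tells all that it offers. Calls block until the motion is done:
- move_pose(position, orientation): joint-space move of the TCP to a pose.
- servo_line(position, attitude=None, velocity=0.15, force_limit=None): straight line of the TCP; attitude=None keeps the orientation; velocity is the mean speed in m/s. With force_limit (N) it stops when the force on the tool has changed by that much, and returns True; else False.
- set_joints(angles): joint-space move.
- move_gripper(opening): opening from 0.0 (shut) to 1.0 (fully open); the grip force is fixed at half the most; returns when the fingers have stopped.
- sleep(seconds).
- inverse_kinematics(position, orientation): joint angles nearest the present ones, or None.
- read_state(): the state.
- get_image(name): name is "scene" or "side" or "wrist"; returns a dict with "img" (384x512x3 uint8, red, green, blue), "range_z" (384x512 float32, m along the optical axis (not along the pixel's ray), 0 where there is no reading), "vertical_fov" (degrees; the focal length in pixels is half the picture's height over the tangent of half this angle, whatever the lens; pixels are square), "cx", "cy" (the principal point, pixels), "world_from_camera" (4x4, takes a point from camera to world coordinates); the wrist camera has in their place "T_tool_cam" (4x4, takes a point from camera to tool coordinates, whose origin is the TCP and whose axes are the flange's). Camera axes: x right, y down, z forward; pixel columns grow to the right and rows downward; lengths in m; the calibration is good to about 2 mm. A picture is of the moment at which its call begins: read the wrist's pose just before it.
A pose or a line that the arm cannot do raises IKError and nothing moves.
- sign_off(): hands the job in; it is judged then, once.
Trained networks look in a picture, given as the dict that the camera call returned (one of the last four; its "shot" number tells which), for a name from the list of things; names that differ only in an ending like _2 or _b are one class to them, and where a whole thing is asked for, a point or a joint stands for the part that bears it (a point fixed in the world has none). Each returns a list of dicts, best first, with "p" (0 to 1); they miss things now and then, are a little off and sometimes report something else, mostly with a low value. They report only what shows in the picture. A call takes as long as a camera call. They do not tell look-alikes from the thing itself.
- look_for(query, picture): "pixel" ([column, row] in pixels, amid what is visible of it).
- silhouettes(query, picture): "mask" (384x512 bool, what is visible of it) and "pixel" ([column, row] in pixels, amid what is visible of it).
The state is a dict: "time_s": time; "joint_pos": joint angles; "joint_velocities": joint speeds; "effort": joint torques, N m; "tcp_pos": TCP position; "ee_rot": TCP orientation; "contact_force": force on the tool from outside, world axes, zero at the start; "torque": the same for the moment, N m; "width": opening from 0.0 (shut) to 1.0 (fully open); "grasp_force": force on a finger pad.
Only numpy, scipy, OpenCV 4.12 (cv2) and the standard library are available. Lean on these libraries where they do the work, as an engineer would, in place of code of your own. Each camera call takes 0.05 s, during which the arm holds its last target. There are 200 camera calls.

## Task

The four steel casting flasks have been stood on the wrong rubber sprue bases. Exchange them, parking a flask on the free bench while you need to, so that each flask stands over the wax tree of the base whose recess is its own size, fully down inside the rim and upright. Set the flasks down rather than dropping them, and leave the white beaker and the small steel cup alone.

Things in the scene. Friction and masses are not known exactly. Their poses are not given: they have to be found in the camera images.
- flask_35_c (a point): centre of a loose open steel tube (casting flask), 35 mm outside diameter, 60 mm tall, wall 3 mm, standing upright; the point lies on its axis half-way up, z along the axis. Both ends are alike. Its own base is base_35. Grip it across the outside about 20 mm below the top edge, clear of the base's rim.
- flask_43_c (a point): centre of a loose open steel tube (casting flask), 43 mm outside diameter, 70 mm tall, wall 3 mm, standing upright; the point lies on its axis half-way up, z along the axis. Both ends are alike. Its own base is base_43. Grip it across the outside about 20 mm below the top edge, clear of the base's rim.
- flask_57_c (a point): centre of a loose open steel tube (casting flask), 57 mm outside diameter, 80 mm tall, wall 3 mm, standing upright; the point lies on its axis half-way up, z along the axis. Both ends are alike. Its own base is base_57. Grip it across the outside about 20 mm below the top edge, clear of the base's rim.
- flask_66_c (a point): centre of a loose open steel tube (casting flask), 66 mm outside diameter, 90 mm tall, wall 3 mm, standing upright; the point lies on its axis half-way up, z along the axis. Both ends are alike. Its own base is base_66. Grip it across the outside about 20 mm below the top edge, clear of the base's rim.
- base_35: sprue base of the 35 mm flask: black rubber puck, 75 mm across, 16 mm high, fast on the bench; origin at the centre of its underside, z up. Recess 41.4 mm wide with its floor 6 mm above the bench, 2 mm bevel at the mouth. A green wax tree, 17 mm across, stands in its middle up to 42 mm above the bench: lift and lower flasks straight over it.
- base_43: sprue base of the 43 mm flask: black rubber puck, 85 mm across, 16 mm high, fast on the bench; origin at the centre of its underside, z up. Recess 49.4 mm wide with its floor 6 mm above the bench, 2 mm bevel at the mouth. A green wax tree, 17 mm across, stands in its middle up to 47 mm above the bench: lift and lower flasks straight over it.
- base_57: sprue base of the 57 mm flask: black rubber puck, 97 mm across, 16 mm high, fast on the bench; origin at the centre of its underside, z up. Recess 63.4 mm wide with its floor 6 mm above the bench, 2 mm bevel at the mouth. A green wax tree, 17 mm across, stands in its middle up to 52 mm above the bench: lift and lower flasks straight over it.
- base_66: sprue base of the 66 mm flask: black rubber puck, 109 mm across, 16 mm high, fast on the bench; origin at the centre of its underside, z up. Recess 72.4 mm wide with its floor 6 mm above the bench, 2 mm bevel at the mouth. A green wax tree, 17 mm across, stands in its middle up to 57 mm above the bench: lift and lower flasks straight over it.
- beaker: bystander: loose white plastic beaker, 63 mm across, 74 mm high, near the front edge; origin at the centre of its underside. Leave it alone. (Flasks at the start: one too big for a recess stands on the rim, foot 16 mm above the bench; one too small stands loosely on the recess floor, foot 6 mm up.)
- cup: bystander: loose round spun steel cup, 72 mm across, 34 mm high, on the right; origin at the centre of its underside. Leave it alone. (Free bench for parking a flask: to the right of the vice, x 0.48 to 0.53, y -0.31 to -0.27.)
There are look-alikes about, which are no part of the job. Leave any pink look-alike of the part that bears flask_43_c alone.

How it is judged:
By the outcome, as a careful person would: the job done as asked, in the order asked, and still so for the second after the job is handed in, with the robot touching nothing.
It also fails if it takes over 120 s, if anything falls off the work surface, if the arm or the gripper's body presses on something with over 40 N, if the wrist force passes 120 N, or if a joint passes its speed limit or range.

## Working session

There is one attempt and no reset: what is moved stays moved. The work goes in short steps, each a Python script; the robot and the scene stay as the last script left them, time stands still between calls to the robot, and variables do not carry over. Pictures are saved under pics/ and viewed, at most 14 in all, crops included, and the job is handed in when it is done.

```bash
mkdir -p pics; ls
python3 - <<'E'
from bench import *
import cv2,numpy as np
print(read_state()['time_s'],tcp_to_grasp)
for n in ['scene','side']:
    d=get_image(n); cv2.imwrite(f'pics/{n}0.png',cv2.cvtColor(d['img'],cv2.COLOR_RGB2BGR))
    print(n,d['vertical_fov'],d['cx'],d['cy'],np.round(d['world_from_camera'],3).tolist(),d['shot'])
    for q in ['flask_35_c','flask_43_c','flask_57_c','flask_66_c','base_35','base_43','base_57','base_66','beaker','cup']:
        print(q,[(np.round(r['pixel']).astype(int).tolist(),round(r['p'],2)) for r in look_for(q,d)])
E
```

```text
pics
0.0 0.0187
scene 53.982802119608486 261.50640120849556 190.5750539827722 [[-0.752, -0.398, 0.526, -0.046], [-0.66, 0.468, -0.588, 0.633], [-0.012, -0.789, -0.614, 0.757], [0.0, 0.0, 0.0, 1.0]] 1
flask_35_c [([257, 233], 0.78), ([203, 219], 0.43)]
flask_43_c [([224, 196], 0.66), ([281, 176], 0.56)]
flask_57_c [([202, 219], 0.97), ([204, 241], 0.17)]
flask_66_c [([216, 266], 0.96)]
base_35 [([205, 243], 0.58), ([261, 247], 0.58), ([277, 191], 0.53), ([215, 289], 0.46)]
base_43 [([205, 243], 0.58), ([261, 247], 0.58), ([277, 191], 0.53), ([215, 289], 0.46)]
base_57 [([205, 243], 0.58), ([261, 247], 0.58), ([277, 191], 0.53), ([215, 289], 0.46)]
base_66 [([205, 243], 0.58), ([261, 247], 0.58), ([277, 191], 0.53), ([215, 289], 0.46)]
beaker []
cup [([300, 152], 0.49)]
side 47.204804867228894 256.3542340818302 196.95258741144443 [[-0.906, -0.255, 0.338, 0.134], [-0.422, 0.504, -0.753, 0.818], [0.021, -0.825, -0.564, 0.735], [0.0, 0.0, 0.0, 1.0]] 2
flask_35_c [([257, 252], 0.63), ([261, 158], 0.58)]
flask_43_c [([254, 188], 0.93), ([200, 217], 0.71), ([254, 251], 0.64)]
flask_57_c [([192, 247], 0.7), ([232, 292], 0.61), ([263, 158], 0.46)]
flask_66_c [([231, 290], 0.89)]
base_35 [([194, 267], 0.79), ([255, 200], 0.74), ([256, 268], 0.59), ([234, 319], 0.5)]
base_43 [([194, 267], 0.79), ([255, 200], 0.74), ([256, 268], 0.59), ([234, 319], 0.5)]
base_57 [([194, 267], 0.79), ([255, 200], 0.74), ([256, 268], 0.59), ([234, 319], 0.5)]
base_66 [([194, 267], 0.79), ([255, 200], 0.74), ([256, 268], 0.59), ([234, 319], 0.5)]
beaker [([292, 218], 0.72)]
cup [([261, 159], 0.75)]
```

Run:
```python
import cv2
for n,(x,y) in {'scene':(140,110),'side':(130,120)}.items():
    im=cv2.imread(f'pics/{n}0.png')[y:y+225,x:x+200]
    cv2.imwrite(f'pics/{n}0c.png',cv2.resize(im,None,fx=2.66,fy=2.66,interpolation=2))
```

```text
(no output)
```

View pics/scene0.png

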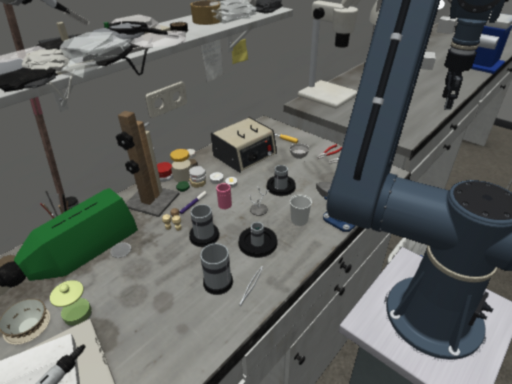

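View pics/side0c.png

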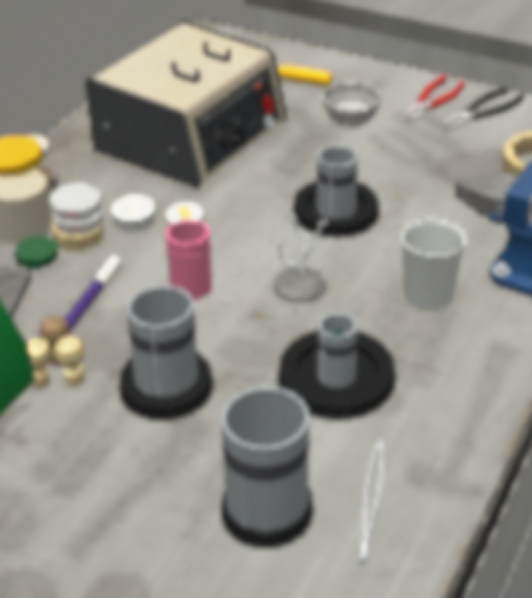

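The scene picture shows flask_43 at (281,178), flask_57 at (203,222), flask_66 at (216,266) and flask_35 at (257,235), each on a black base. The pink tube at (224,196) is the look-alike. I'll measure flasks and bases with range data from both cameras.

```bash
cat > h.py <<'E'
from bench import *
import numpy as np,cv2
from scipy.optimize import least_squares
def cloud(d,T=None):
    z=d['range_z'];h,w=z.shape;f=h/2/np.tan(np.radians(d['vertical_fov'])/2)
    u,v=np.meshgrid(np.arange(w),np.arange(h))
    P=np.stack([(u-d['cx'])*z/f,(v-d['cy'])*z/f,z,np.ones_like(z)],-1)
    P=P@(d['world_from_camera'] if T is None else T).T
    P=P[...,:3]; P[z==0]=np.nan
    return P
def fit(xy,r=None,c=None,loss='soft_l1'):
    c=xy.mean(0) if c is None else c
    g=lambda p:np.hypot(*(xy-p[:2]).T)-(r if r else p[2])
    s=least_squares(g,list(c)+([] if r else [.03]),loss=loss,f_scale=.001)
    return s.x
E
python3 - <<'E'
from h import *
for n,seeds in {'scene':dict(f43=(281,178),f57=(203,222),f66=(216,266),f35=(257,235)),'side':dict(f43=(256,188),f57=(191,247),f66=(230,290),f35=(256,253))}.items():
    d=get_image(n);P=cloud(d);np.save(f'{n}.npy',P)
    hsv=cv2.cvtColor(d['img'],cv2.COLOR_RGB2HSV)
    ok=np.isfinite(P[...,2])
    b=ok&(abs(P[...,2])<.004)&(P[...,0]>.35)&(P[...,0]<.8)&(abs(P[...,1])<.3)
    print(n,'bench z',np.median(P[b][:,2]))
    for k,(u,v) in seeds.items():
        c=P[v,u]; R=np.hypot(P[...,0]-c[0],P[...,1]-c[1])
        D=float(k[1:])/1000;H={35:.06,43:.07,57:.08,66:.09}[int(k[1:])]
        m=ok&(R<D*1.3)&(P[...,2]>.03)
        zt=np.percentile(P[m][:,2],98)
        s=P[m&(P[...,2]>zt-.006)]; w=P[m&(P[...,2]>.03)]
        dark=ok&(R<.085)&(hsv[...,2]<60)&(P[...,2]>.011)&(P[...,2]<.021)
        q=P[dark]
        print(k,'seed',c.round(3),'top',zt.round(4),'rim',fit(s[:,:2],D/2-.0015).round(4),len(s),
          'base z',np.median(q[:,2]).round(4),len(q),'ext',np.ptp(q,0).round(3),'mid',((q.max(0)+q.min(0))/2).round(4))
        # hull fit free radius
        if len(q)>20:
            h=cv2.convexHull(q[:,:2].astype(np.float32))[:,0]; print('   hull',fit(h).round(4))
E
```

```text
scene bench z -0.0009644397771356727
f43 seed [ 0.554 -0.132  0.051] top 0.0757 rim [ 0.5668 -0.1476] 54 base z 0.0149 192 ext [0.091 0.092 0.009] mid [ 0.5668 -0.1479  0.0156]
   hull [ 0.5665 -0.1476  0.0462]
f57 seed [0.564 0.185 0.078] top 0.0959 rim [0.5872 0.1705] 99 base z 0.0154 204 ext [0.078 0.081 0.009] mid [0.5869 0.1716 0.0155]
   hull [0.587  0.1717 0.0401]
f66 seed [0.414 0.277 0.096] top 0.1062 rim [0.4391 0.2581] 160 base z 0.0154 97 ext [0.054 0.063 0.01 ] mid [0.431  0.2625 0.0161]
   hull [0.4368 0.2599 0.0336]
f35 seed [0.443 0.106 0.049] top 0.0667 rim [0.4544 0.0939] 57 base z 0.0148 407 ext [0.104 0.105 0.009] mid [0.4548 0.0932 0.0153]
   hull [0.4543 0.0932 0.0521]
side bench z 0.0006211704692592468
f43 seed [ 0.562 -0.131  0.054] top 0.0784 rim [ 0.5679 -0.1469] 64 base z 0.0165 167 ext [0.086 0.086 0.01 ] mid [ 0.5656 -0.1441  0.0158]
   hull [ 0.5665 -0.1427  0.0431]
f57 seed [0.574 0.19  0.079] top 0.0973 rim [0.5876 0.1708] 140 base z 0.0159 211 ext [0.078 0.07  0.009] mid [0.5845 0.177  0.0156]
   hull [0.586  0.1745 0.038 ]
f66 seed [0.424 0.286 0.101] top 0.1071 rim [0.4401 0.2578] 205 base z 0.0146 76 ext [0.061 0.042 0.007] mid [0.4341 0.2728 0.0148]
   hull [0.4389 0.2596 0.0348]
f35 seed [0.45  0.107 0.044] top 0.0678 rim [0.4557 0.0935] 71 base z 0.0165 444 ext [0.101 0.101 0.009] mid [0.4536 0.0949 0.0157]
   hull [0.4544 0.095  0.0497]
```

Run:
```python
import cv2,numpy as np
P=np.load('scene.npy');im=cv2.imread('pics/scene0.png')
Q=np.load('side.npy');im2=cv2.imread('pics/side0.png')
o=np.full((500,800,3),255,np.uint8)  # top view, x .3-.8 up, y -.4-.4 left
for A,I in ((P,im),(Q,im2)):
    m=np.isfinite(A[...,2])&(A[...,2]<.2)&(A[...,2]>-.02)
    o_=np.argsort(A[m][:,2]);p=A[m][o_];c=I[m][o_]
    for a,k in zip(p,c):
        v=int((.85-a[0])*1000);u=int((.4-a[1])*1000)
        if 0<=v<500 and 0<=u<800: o[v-1:v+2,u-1:u+2]=k
for i in range(0,800,100): cv2.putText(o,f'{.4-i/1000:.1f}',(i,495),0,.4,(0,0,255));cv2.line(o,(i,0),(i,500),(0,0,255),1)
for i in range(50,500,100): cv2.putText(o,f'{.85-i/1000:.1f}',(2,i),0,.4,(0,0,255));cv2.line(o,(0,i),(800,i),(0,0,255),1)
cv2.imwrite('pics/top.png',o)
```

```text
(no output)
```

View pics/top.png

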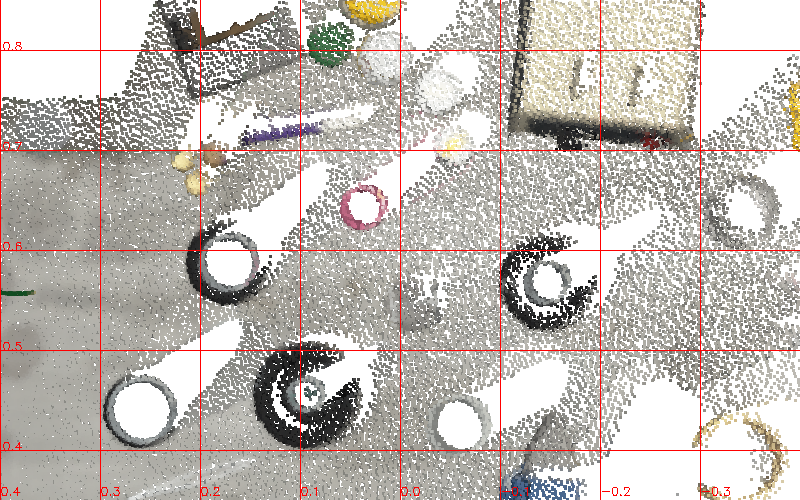

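Seats found from base radius: f35 stands on base_66, f66 on base_35, f43 on base_57 and f57 on base_43, so this is two swaps. I'll go above flask_35 and take a wrist look.

```bash
cat >> h.py <<'E'
R0=np.array([[1,0,0],[0,-1,0],[0,0,-1.]])
def wrist():
    s=read_state();d=get_image('wrist')
    T=np.eye(4);T[:3,:3]=s['ee_rot'];T[:3,3]=s['tcp_pos']
    return d,cloud(d,T@d['T_tool_cam'])
def ring(P,c,zlo,zhi,r,rad):
    "circle of known radius r from points in a height band near c"
    m=np.isfinite(P[...,2])&(P[...,2]>zlo)&(P[...,2]<zhi)&(np.hypot(P[...,0]-c[0],P[...,1]-c[1])<rad)
    q=P[m]; return fit(q[:,:2],r,c) if len(q)>15 else None,len(q),(np.median(q[:,2]) if len(q) else None)
def base(d,P,c,rb,img=True):
    "outer edge and tree"
    v=d['img'].max(-1)
    m=np.isfinite(P[...,2])&(P[...,2]>.010)&(P[...,2]<.022)&(v<70)&(np.hypot(P[...,0]-c[0],P[...,1]-c[1])<rb+.012)
    q=P[m][:,:2]
    if len(q)<30: return None
    h=cv2.convexHull(q.astype(np.float32))[:,0]
    return fit(h),fit(h,rb,c),len(q)
def save(d,n): cv2.imwrite(f'pics/{n}.png',cv2.cvtColor(d['img'],cv2.COLOR_RGB2BGR))
E
python3 - <<'E'
from h import *
c=[.4550,.0937]
print(np.round(read_state()['ee_rot'],2).tolist(), inverse_kinematics([*c,.26],R0))
move_pose([*c,.26],R0)
d,P=wrist(); save(d,'w1')
print(d['vertical_fov'],np.round(d['T_tool_cam'],3).tolist(),read_state()['time_s'],np.round(read_state()['joint_pos'],2))
print('f35',ring(P,c,.06,.072,.016,.03)); print('base',base(d,P,c,.0545))
E
```

```text
[[0.92, 0.4, -0.0], [0.4, -0.92, -0.0], [-0.0, 0.0, -1.0]] [-3.81813429e-02  2.72145102e-01  1.78468921e+00 -4.44089210e-16
  1.08475834e+00  1.53261498e+00]
63.29095265731094 [[0.001, -0.95, -0.314, 0.081], [1.0, 0.001, -0.0, -0.001], [0.0, -0.314, 0.95, -0.142], [0.0, 0.0, 0.0, 1.0]] 3.725 [-0.04  0.27  1.78 -0.    1.08  1.53]
f35 (array([0.4573271 , 0.09257112]), 285, np.float64(0.0655058632323886))
base (array([0.45819968, 0.09007358, 0.05129808]), array([0.4574725 , 0.09369941]), 1212)
```

View pics/w1.png

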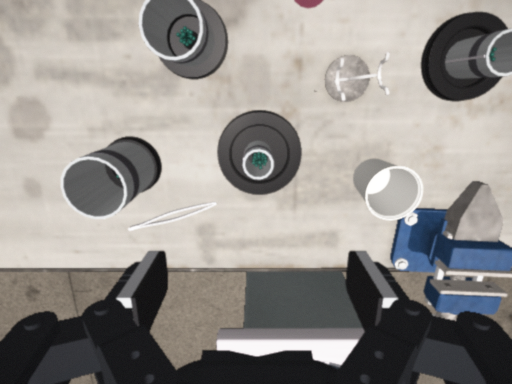

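The wrist view shows f35's rim at (258,163) on the large base (260,150). f66 is at left, f57 upper left, f43 upper right, and the pink look-alike is off the top edge. I'll pick f35 and park it, then look back to learn the wrist camera's bias.

```bash
cat >> h.py <<'E'
H={35:.060,43:.070,57:.080,66:.090}; DZ={35:.003,43:.004,57:.006,66:.008}
UP=.24
def pick(k,xy,foot,top=UP):
    z=foot+H[k]-.020-.0187-DZ[k]
    servo_line([*xy,top],R0,.4) if np.linalg.norm(np.array(read_state()['tcp_pos'][:2])-xy)<.06 else move_pose([*xy,top],R0)
    if servo_line([*xy,z+.03],R0,.25,force_limit=15): raise SystemExit('hit coming down')
    if servo_line([*xy,z],R0,.08,force_limit=10): print('contact at',read_state()['tcp_pos'])
    move_gripper(0.0); s=read_state(); print('grip width',s['width'],s['grasp_force'],'f',np.round(s['contact_force'],1))
    off=s['tcp_pos'][2]-foot
    servo_line([*xy,s['tcp_pos'][2]+.03],R0,.08); servo_line([*xy,top],R0,.25)
    print('lifted',read_state()['width'],read_state()['time_s']); return off
def lower(xy,foot,off,start=UP):
    "off: TCP above foot. True when it got down to the foot height"
    move_pose([*xy,start],R0)
    servo_line([*xy,foot+off+.022],R0,.2)
    hit=servo_line([*xy,foot+off-.003],R0,.03,force_limit=6)
    s=read_state(); e=s['tcp_pos'][2]-foot-off
    print('lowered hit',hit,'z err mm',round(e*1e3,1),'f',np.round(s['contact_force'],1),s['time_s']); return e
def release(up=UP):
    move_gripper(1.0); p=np.array(read_state()['tcp_pos'])
    servo_line([*p[:2],p[2]+.05],R0,.1); servo_line([*p[:2],up],R0,.4)
E
python3 - <<'E'
from h import *
off=pick(35,np.array([.4573,.0926]),.006)
print('off',off)
e=lower([.505,-.29],0,off)
if e<.003:
    release()
    d,P=wrist(); save(d,'w2'); print('f35 parked',ring(P,[.505,-.29],.054,.066,.016,.03),read_state()['tcp_pos'],read_state()['time_s'])
E
```

```text
grip width 0.4055142416848731 59.1050586104393 f [0.5 0.9 5.4]
lifted 0.40313454734456333 7.3417
off 0.01885495162475151
lowered hit True z err mm 0.1 f [-0.3  0.2  4.3] 10.6083
f35 parked (array([ 0.50458339, -0.28896143]), 307, np.float64(0.05952773291464458)) [ 0.503338   -0.28859367  0.23895348] 12.4333
```

Run:
```python
from h import *
p=read_state()['tcp_pos'];sleep(.3);print(p,read_state()['tcp_pos'])
move_pose([.445,.17,.27],R0); print(read_state()['tcp_pos']); sleep(.2);print(read_state()['tcp_pos'])
d,P=wrist(); save(d,'w3'); np.savez('w3.npz',P=P,img=d['img'])
print('f66',ring(P,[.44,.258],.100,.112,.0315,.05)); print('b66',base(d,P,[.4575,.093],.0545))
print('recess floor',ring(P,[.4575,.093],.001,.010,None,.036))
for n in ('scene','side'):
    e=get_image(n);print(n,base(e,cloud(e),[.4550,.0937],.0545))
```

```text
[ 0.503338   -0.28859367  0.23895348] [ 0.50365337 -0.28890982  0.23840693]
[0.44569417 0.16934906 0.26999532]
[0.44549263 0.16929036 0.26988385]
f66 (array([0.44199398, 0.25650153]), 758, np.float64(0.10542719925868782))
b66 (array([0.45799088, 0.09161712, 0.05178464]), array([0.45573552, 0.0910499 ]), 1895)
recess floor (array([0.45594586, 0.0901286 , 0.02600631]), 2013, np.float64(0.005861243131032312))
scene (array([0.45450186, 0.09286268, 0.05236229]), array([0.45600206, 0.09335421]), 481)
side (array([0.45443103, 0.09521502, 0.05046222]), array([0.4566381 , 0.09459288]), 559)
```

View pics/w3.png

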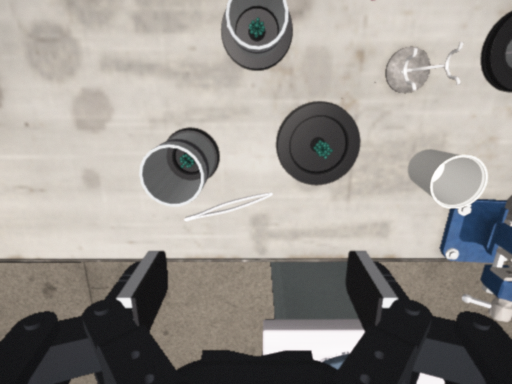

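The wrist picture shows base_66 empty at (318,143) with its tree, f66 at (172,175) and f57 at (257,25). I'll add an accurate contour-based base finder with the camera overhead, and compensate for arm tracking error.

```bash
cat >> h.py <<'E'
def over(xy,z=.26):
    "put the wrist camera above xy and look"
    move_pose([xy[0]-.075,xy[1],z],R0); sleep(.15); return wrist()
def base2(d,c,rb,T=None,z=.016,thr=85):
    "outer top edge: dark blob contour cast onto plane z"
    s=read_state();T=np.eye(4);T[:3,:3]=s['ee_rot'];T[:3,3]=s['tcp_pos'];T=T@d['T_tool_cam']
    h,w=d['range_z'].shape;f=h/2/np.tan(np.radians(d['vertical_fov'])/2)
    u,v=np.meshgrid(np.arange(w),np.arange(h))
    r=np.stack([(u-d['cx'])/f,(v-d['cy'])/f,np.ones(u.shape)],-1)@T[:3,:3].T
    X=T[:3,3]+r*((z-T[2,3])/r[...,2])[...,None]
    g=d['img'].max(-1)
    m=((g<thr)&(np.hypot(X[...,0]-c[0],X[...,1]-c[1])<rb+.015)).astype(np.uint8)
    m=cv2.morphologyEx(m,cv2.MORPH_OPEN,np.ones((3,3),np.uint8))
    ct=max(cv2.findContours(m,0,2)[0],key=cv2.contourArea)[:,0]
    q=X[ct[:,1],ct[:,0],:2]; p=fit(q)
    return p,np.std(np.hypot(*(q-p[:2]).T)-p[2])
def goto(xy,z):
    "above xy, correcting the steady error; returns the command xy"
    xy=np.array(xy,float);move_pose([*xy,z],R0);sleep(.2)
    c=2*xy-read_state()['tcp_pos'][:2]; servo_line([*c,z],R0,.05);sleep(.15)
    print('at err mm',np.round((read_state()['tcp_pos'][:2]-xy)*1e3,1)); return c
def lower(xy,foot,off,start=UP):
    c=goto(xy,start)
    servo_line([*c,foot+off+.022],R0,.2)
    sleep(.1);c=c+np.array(xy)-read_state()['tcp_pos'][:2]
    servo_line([*c,foot+off+.0195],R0,.05)
    hit=servo_line([*c,foot+off-.003],R0,.03,force_limit=6)
    s=read_state(); e=s['tcp_pos'][2]-foot-off
    print('lowered hit',hit,'z err mm',round(e*1e3,1),'xy err',np.round((s['tcp_pos'][:2]-np.array(xy))*1e3,1),'f',np.round(s['contact_force'],1),s['time_s']); return e
E
python3 - <<'E'
from h import *
d,P=over([.456,.092]); print('b66',base2(d,[.456,.092],.0545)); print(ring(P,[.456,.092],.001,.010,None,.036))
d,P=over([.441,.257]); print('f66',ring(P,[.441,.257],.100,.112,.0315,.05),read_state()['time_s'])
E
```

```text
b66 (array([0.45680901, 0.09086691, 0.03676573]), np.float64(0.0019703604158805552))
(array([0.45650629, 0.0915029 , 0.02603268]), 2657, np.float64(0.005872273435619524))
f66 (array([0.44140107, 0.25721265]), 843, np.float64(0.10556672640401238)) 16.375
```

Run:
```python
from h import *
g=goto([.4414,.2572],.24)
off=pick(66,g,.016)
s=read_state()
e=lower([.4567,.0912],.006,off)
if e<.003: release(); d,P=wrist(); save(d,'w4');print('f66',ring(P,[.4567,.0912],.09,.102,.0315,.05),read_state()['tcp_pos'])
else: print('NOT down')
```

```text
at err mm [0.8 0.5]
grip width 0.7612967411674328 65.21983958780766 f [-0.8 -0.6  5.2]
lifted 0.7632341035619543 20.525
at err mm [ 0.3 -0.8]
lowered hit True z err mm 0.0 xy err [-1.3 -0. ] f [-0.6  0.4  4.2] 23.8
f66 (array([0.45453456, 0.09175722]), 794, np.float64(0.09544022464967991)) [0.453419   0.09125001 0.23919002]
```

f66 is seated (rim at 95.4 mm, expected 96). Next is f35 to base_35.

Run:
```python
from h import *
d,P=over([.440,.258]); save(d,'w5'); print('b35',base2(d,[.440,.258],.0375),base(d,P,[.44,.258],.0375)); fl=ring(P,[.440,.258],.001,.010,None,.0205);print(fl)
b=fl[0][:2]
d,P=over([.5046,-.289]);r=ring(P,[.5046,-.289],.054,.066,.016,.03);print('f35',r)
g=goto(r[0],.22); off=pick(35,g,0,.22); print(off,read_state()['tcp_pos'])
```

```text
b35 (array([0.44144041, 0.25753891, 0.02148605]), np.float64(0.0017016653959365119)) (array([0.44129276, 0.25669621, 0.02248028]), array([0.43907633, 0.27529972]), 253)
(array([0.44053187, 0.25772004, 0.01551223]), 744, np.float64(0.005924854572396887))
f35 (array([ 0.50393257, -0.28894742]), 290, np.float64(0.0596557639001401))
at err mm [ 0.4 -0. ]
grip width 0.40599565690993517 59.392279386520386 f [-0.8 -0.   3.7]
lifted 0.4069353023819009 33.0417
0.018897956381724246 [ 0.503505   -0.28805854  0.21859468]
```

View pics/w5.png

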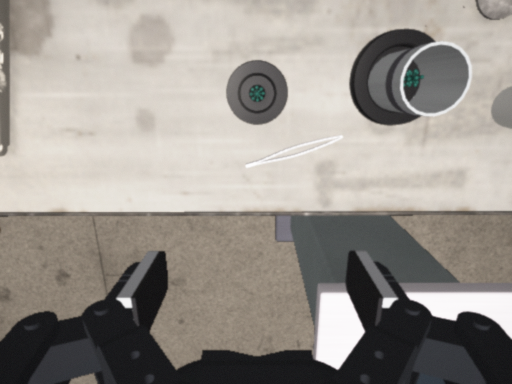

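base_35 is free at (257,92) and the recess fit is clean. f66 stands inside its rim at (415,78). Now lowering f35.

Run:
```python
from h import *
e=lower([.4412,.2576],.006,.0189)
if e<.003:
    release(); d,P=wrist(); print('f35',ring(P,[.4412,.2576],.06,.072,.016,.03))
    d,P=over([.5672,-.1475]); save(d,'w6'); r=ring(P,[.5672,-.1475],.070,.082,.020,.035);print('f43',r)
    g=goto(r[0],.24); off=pick(43,g,.006)
    e=lower([.505,-.29],0,off,.24)
    if e<.003: release(); d,P=over([.5672,-.1475]); save(d,'w7');print('b57',base2(d,[.5672,-.1475],.0485),ring(P,[.5672,-.1475],.001,.010,None,.0315))
    d,P=over([.588,.1705]); print('f57',ring(P,[.588,.1705],.090,.102,.027,.045),read_state()['time_s'])
else: print('NOT down')
```

```text
at err mm [-0.5  0.6]
lowered hit True z err mm -0.0 xy err [-1.1 -0.4] f [-0.7 -0.5  4.3] 37.7167
f35 (array([0.43993464, 0.25792991]), 326, np.float64(0.06552395955028295))
f43 (array([ 0.56907569, -0.14850001]), 416, np.float64(0.07566276246859652))
at err mm [ 0.8 -0.4]
grip width 0.4905858948175206 60.590327605605125 f [-0.4 -0.3  3.9]
lifted 0.49068141516846975 45.7583
at err mm [-0.2 -1.2]
lowered hit True z err mm -0.0 xy err [-1.1  0.8] f [-0.8  0.2  4.9] 49.1
b57 (array([ 0.56800719, -0.15592656,  0.03840119]), np.float64(0.0034254607365601106)) (array([ 0.56877487, -0.14913195,  0.0223329 ]), 1912, np.float64(0.005907248450977148))
f57 (array([0.58934888, 0.16977096]), 664, np.float64(0.09555696810927239)) 53.0417
```

View pics/w7.png

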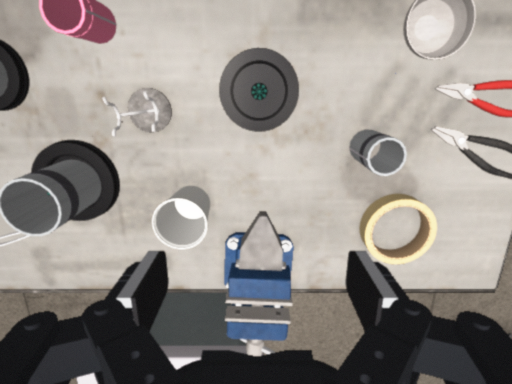

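base_57 is empty at (259,90), and f43 is parked at (380,152), clear of the tape and cup. Now f57 goes there.

Run:
```python
from h import *
g=goto([.5893,.1698],.24); off=pick(57,g,.016); print(off)
e=lower([.5687,-.1490],.006,off)
if e<.003:
    release(); d,P=wrist(); print('f57',ring(P,[.5687,-.149],.08,.092,.027,.045))
    d,P=over([.588,.1715]); save(d,'w8'); print('b43',[base2(d,[.588,.1715],.0425,thr=t) for t in (70,85,125)],ring(P,[.588,.1715],.001,.010,None,.0245))
    d,P=over([.5046,-.289]);print('f43',ring(P,[.5046,-.289],.064,.076,.020,.035),read_state()['time_s'])
else: print('NOT down')
```

```text
at err mm [0.8 0.2]
grip width 0.6649660609698321 63.5572868026793 f [-0.5 -0.1  4.2]
lifted 0.6625961380582189 57.3167
0.03612725167391143
at err mm [-0.3 -1.4]
lowered hit True z err mm 7.0 xy err [-0.3 -0.1] f [ 1.8 -2.  -3.2] 61.0
NOT down
```

Run:
```python
from h import *
sleep(.2);s=read_state();print(s['contact_force'],s['tcp_pos'],s['torque'])
p=s['tcp_pos'];servo_line([p[0],p[1],p[2]+.015],R0,.05);sleep(.2);s=read_state();print(s['contact_force'],s['torque'],s['tcp_pos'])
```

```text
[ 2.69944554 -2.56857756 -4.32357782] [ 0.56830396 -0.14900606  0.04928101] [-0.48748819 -0.65169107 -0.00862999]
[-0.14962019 -0.05406205 -1.38733937] [0.00034238 0.02303532 0.04557297] [ 0.56790578 -0.14877034  0.06409287]
```

The foot was 3 mm into the mouth, with the wall pushing it toward +x, −y. I'll shift that way and retry.

Run:
```python
from h import *
off=.03613
def down(c):
    p=read_state()['tcp_pos'];servo_line([*p[:2],.0655],R0,.1)
    servo_line([*c,.0655],R0,.05);sleep(.2);cc=2*np.array(c)-read_state()['tcp_pos'][:2]
    servo_line([*cc,.0640],R0,.05);sleep(.1)
    hit=servo_line([*cc,.006+off-.003],R0,.03,force_limit=6);sleep(.1)
    s=read_state();e=s['tcp_pos'][2]-.006-off;f=s['contact_force'];print(np.round(s['tcp_pos'],4),'e',round(e*1e3,1),np.round(f,1));return e,f
c=np.array([.5699,-.1504])
for i in range(5):
    e,f=down(c)
    if e<.002: print('down',c);break
    l=np.hypot(*f[:2]); c=c+(.0015*f[:2]/l if l>1 else 0)
```

```text
[ 0.5696 -0.1503  0.0421] e 0.0 [-0.8 -0.6  5.6]
down [ 0.5699 -0.1504]
```

Run:
```python
from h import *
release(); d,P=wrist(); print('f57',ring(P,[.5697,-.150],.08,.092,.027,.045))
d,P=over([.588,.1715]); save(d,'w8'); print('b43',[base2(d,[.588,.1715],.0425,thr=t) for t in (70,85,125)],ring(P,[.588,.1715],.001,.010,None,.0245))
d,P=over([.5046,-.289]);r=ring(P,[.5046,-.289],.064,.076,.020,.035);print('f43',r)
g=goto(r[0],.24);print(pick(43,g,0))
```

```text
f57 (array([ 0.56893691, -0.14961448]), 622, np.float64(0.0855299912889746))
b43 [(array([0.58977701, 0.17012836, 0.02564023]), np.float64(0.0013407502290330646)), (array([0.5873095 , 0.16310647, 0.03263104]), np.float64(0.0030833238996957678)), (array([0.59000406, 0.16985787, 0.04047764]), np.float64(0.000418957248316773))] (array([0.58887823, 0.17072729, 0.01800982]), 1120, np.float64(0.005909203650972167))
f43 (array([ 0.50270434, -0.28841378]), 405, np.float64(0.06955226377059304))
at err mm [ 0.5 -0.3]
grip width 0.49149663277117966 60.585279017686844 f [-0.7  0.4  4.2]
lifted 0.4912835352721595 73.2083
0.02791106629046807
```

View pics/w8.png

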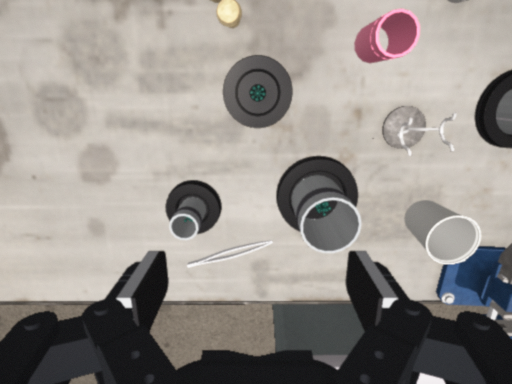

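base_43 is empty at (258,92), and its outer edge fits with 0.4 mm scatter at (0.590, 0.170). f35 at (190,215) and f66 at (325,215) are seated.

Run:
```python
from h import *
e=lower([.5899,.1700],.006,.0279)
if e<.003:
    release(); d,P=wrist(); print('f43',ring(P,[.59,.17],.07,.082,.020,.035))
    move_pose([.47,.03,.30],R0); d,P=wrist(); save(d,'w9')
    for k,c in {35:(.440,.258),43:(.589,.17),57:(.569,-.1496),66:(.4545,.0918)}.items():
        print(k,ring(P,c,H[k]+.001,H[k]+.012,k/2000-.0015,k/2000+.012))
    print(read_state()['time_s'])
else: sleep(.2);print('NOT down',read_state()['contact_force'])
```

```text
at err mm [-0.3  1.1]
lowered hit True z err mm 0.0 xy err [-1.5 -0.2] f [-1.  -0.5  4.9] 77.5583
f43 (array([0.58790974, 0.17039138]), 432, np.float64(0.07539997020075756))
35 (array([0.43957013, 0.25693283]), 290, np.float64(0.06526846713837733))
43 (array([0.58688164, 0.16970478]), 454, np.float64(0.07546662188505329))
57 (array([ 0.56817736, -0.14852803]), 667, np.float64(0.08528174934283089))
66 (array([0.45438043, 0.09138007]), 532, np.float64(0.09556841056423296))
80.1417
```

View pics/w9.png

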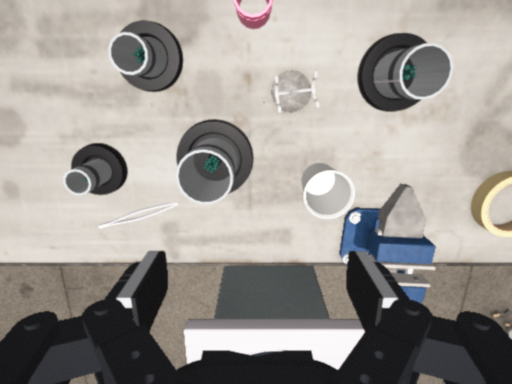

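All four flasks stand in their own recesses: f43 (140,55), f35 (90,175), f66 (210,165) and f57 (410,72). Their rims sit at 65.3, 75.5, 85.3 and 95.6 mm (expected 66, 76, 86 and 96), and the beaker and pink look-alike are untouched.

```bash
python3 -c "
from bench import *
print(sign_off())"
```

```text
the job is handed in; nothing more can be done
None
```

All four flasks now stand upright and fully down in their own bases, the beaker, cup and pink look-alike were left alone, and the job was handed in at about 80 s on the robot's clock.

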